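Push the housing cover home and snap the toggle clamp shut

TASK

With the fingertips, push the cast cover along its channel until it is fully home against the two brass stop pins. Then push the clamp's red handle over past its dead point until it snaps into lock, with the clamp's black pad pressing on the cover, and let go. Only push: do not lift the cover, and leave the bin, socket, wrench and bottle where they are.

Things in the scene. Friction and masses are not known exactly. Their poses are not given: they have to be found in the camera images.
- fixture: Fixed dark blue base plate, 15 mm thick, spanning x -155 to +95 and y -115 to +185 mm in its own frame. Origin on the bench (z = 0), under the cover's centre when the cover is home; z up. A channel runs along x between two aluminium guide rails (inner faces at y = -38 and +38 mm, tops 27 mm above the bench, x -120 to +60 mm).
- stops (a point): The point midway between the two brass stop pins that end the channel, on the plate's top, at fixture (60, 0, 15) mm. The pins are 12 mm thick, stand at y = -22 and +22 mm, tops 42 mm above the bench; the cover's front edge meets them at fixture x = +60 mm.
- cover: Loose cast aluminium cover, about 0.4 kg: flange 120 (x) x 70 (y) x 10 mm, a 104 x 50 mm housing on it up to 34 mm, and a round boss 30 mm across, 45 mm high, at x = +35 mm. Origin: centre of its underside; x points to the stops. It lies in the channel (3 mm free each side), 15 mm above the bench, 25 to 55 mm short of home. Home: origin at fixture x = 0.
- cover_rear (a point): Middle of the upright rear (-x) face of the cover's housing, 24 mm above the cover's underside (39 mm above the bench). The face is 50 mm wide and reaches from 10 to 34 mm above the underside; below it the flange sticks out 8 mm further to the rear. A push here towards the fixture's +x slides the cover; that takes 3 to 12 N.
- clamp_base (a point): Centre of the toggle clamp's foot, at fixture (35, 105, 15) mm, on the channel's +y side; the clamp fills x 7 to 63, y 48 to 160 mm, its steel cheeks 109 mm above the bench. Open, the clamp arm leans up at x = 25 to 45 mm, y = -15 to 95 mm, from 105 up to 150 mm above the bench; as the handle is pushed over it swings down onto the cover.
- handle_pivot (a point): The axis of the clamp handle: at (35, 140, 93.5) mm in the fixture's frame. The axis runs along the fixture's x.
- handle_grip (a point): Point on the centre line of the red handle grip, 110 mm from the pivot; moves with the handle. The grip is a round bar 22 mm thick, 50 to 150 mm from the pivot. Open, it stands 1.20 rad (69 degrees) above level, leaning to the fixture's +y; locked it lies almost level (0.05 rad above), pointing to +y, away from the cover.
- clamp_handle (a joint): Handle angle, rad: 0 = open, growing as it is pushed over to the fixture's +y and down; angle above level = 1.20 minus this. 1.00 = dead point: let go before it, the handle springs back open; past it, it snaps by itself to 1.15 = locked on its stop and stays. Needs up to about 12 N at the grip point, most in mid-travel, little near the dead point.
- clamp_pad: Black rubber pad, 20 mm across, on a springy spindle at the end of the clamp arm. Locked, with the cover home, it presses on the cover's round boss with about 12 N.
- bin: Teal open plastic bin, 160 x 240 x 85 mm, origin at the centre of its underside. Bystander: leave alone.
- socket: Steel deep socket standing upright, 26 mm across, 50 mm high, origin at the centre of its underside. Bystander: leave alone.
- wrench: Steel wrench lying on the bench, about 180 mm long along its x. Bystander: leave alone.
- flask: White bottle with a blue cap, 60 mm across, 150 mm high, origin at the centre of its underside. Bystander: leave alone.
Not all that is in view belongs to the job. What is shaped like the cover but purple or turquoise is not meant.

How it is judged:
By the outcome, as a careful person would: the job done as asked, in the order asked, and still so for the second after the job is handed in, with the robot touching nothing.
It also fails if it takes over 54 s, if anything falls off the work surface, if the arm or the gripper's body presses on something with over 40 N, if the wrist force passes 120 N, or if a joint passes its speed limit or range.

ROBOT

A 6-joint arm with a two-finger parallel gripper is mounted at the origin on the work surface. World frame = base frame: x ahead of the robot, y to its left, z up, the work surface at z = 0. Lengths are in m, angles in degrees, forces in N, time in s.
With the tool pointing down it reaches from about 0.25 to 0.725 m from the base axis. Payload 9.7 kg.
Tool frame: the origin (TCP) lies on the centre line of the jaws, within the pads' length; the fingertips stand 22 mm ahead of it and the grasp point (between the pads) lies 3 mm ahead of it; z points along the fingers, y is the direction in which the jaws open and shut (so a half turn about z gives the same grasp; the last joint's range is limited). The gripper opens to 85 mm and grips with 20 to 120 N. Pads are 22 mm wide; open, the fingers measure 114 mm over their backs; the gripper's body (76 mm by 85 mm) begins 54 mm behind the grasp point. The pads swing forward as they close: fully open they stand 13 mm farther back than shut.
Start: joints at [-68.984, 4.979, 10.078, 95.1, 0, 90], TCP at [0.197, -0.513, 0.253] pointing down, gripper open.
Joint ranges: [-179.16, 179.16], [-48.56, 103.87], [-65.8, 70.77], [-126.05, 130.52], [-82.76, 87.17], [-180, 180]. Speed limits (degrees/s): [127.2, 127.2, 147.25, 180, 180, 180].

INTERFACE

Orientations are given as [roll, pitch, yaw] about the fixed x, y, z axes, in that order (R = Rz(yaw) Ry(pitch) Rx(roll)).
In Python, from workcell import monitor, eyes, job gives the robot as it stands. The module is installed in compiled form; this text tells all that it offers.
- The arm moves only by the tool drive_tool, never from a script. Its argument "plan" is a list of rows, each a list of 3 entries, a list of its own where there are three numbers: the opening, from 0 (shut) to 1 (fully open), then the shift along the world's x, y, z in m, then the turn about the world's z in degrees. In form: [[gripper, [x, y, z], yaw], ...]. A call has 1 to 10 rows; each row shifts and turns the commanded pose from where the row before left it; what a row does not reach is not made up. A row lasts 1/8 s, in which the tool goes at most 62.5 mm and 10.7 degrees, less where a joint would pass 70% of its speed; a pose out of reach is approached as far as the arm can. A call is refused whole if a number of a shift passes 0.0625 or a number of a turn 10.7, either way. A call with a gripper value outside its range is refused whole. The fingers move at their own pace and stop on an object; "grip_force" is the grip in N (left out, the last holds). Time passes only in rows, so rows that do not move let the fingers close. It gives the time, the measured TCP pose, the force and the opening at its end, in the units of the state.
- monitor.get_obs(): the state, without advancing time (a new reading comes with each control period).
- eyes.camera(name): name is "side" or "top" or "wrist"; returns (picture, depth): 420x560x3 uint8, red, green, blue; 420x560 float32, m along the optical axis (not along the pixel's ray), 0 where there is no reading.
- eyes.camera_params(name): a dict with "fx", "fy", "cx", "cy" (pixels), "extrinsics" (4x4, takes a point from world to camera coordinates); the wrist camera has in their place "mount" (4x4, takes a point from camera to tool coordinates, whose origin is the TCP and whose axes are the flange's). Camera axes: x right, y down, z forward; pixel columns grow to the right and rows downward; lengths in m; the calibration is good to about 2 mm. The wrist camera is an equidistant fisheye: a pixel r from the principal point sees the ray r / f radians off the axis. A picture is of the moment at which its call begins: read the wrist's pose just before it. camera_params takes no time and is no camera call.
- job.job_done(): hands the job in, once; it reports no verdict.
The state is a dict: "time": time; "q": joint angles; "qd": joint speeds; "joint_efforts": joint torques, N m; "ee_pos": TCP position; "tcp_rot": TCP orientation; "wrist_force": force on the tool from outside, world axes, zero at the start; "torque": the same for the moment, N m; "opening": finger opening in m.
Only numpy, scipy, OpenCV 4.12 (cv2) and the standard library are available. Lean on these libraries where they do the work, as an engineer would, in place of code of your own. Each camera call takes 0.05 s, during which the arm holds its last target.

## Working session

There is one attempt and no reset: what is moved stays moved. The work goes in short steps, Python scripts to look and compute and a tool call to move; the robot and the scene stay as the last step left them, time stands still between calls to the robot, and variables do not carry over. Pictures are saved under pics/ and viewed, and the job is handed in when it is done.

Besides the shell and the picture viewer there is one more tool, called after ">>>" by a JSON object that holds its "fn" and its "kwargs". drive_tool: Moves the arm, as the interface text tells. Its arguments: {"type":"object","properties":{"plan":{"type":"array","items":{"type":"array"}},"grip_force":{"type":"number"}},"required":["plan"]}

```bash
mkdir -p pics
cat > h.py <<'E'
import numpy as np,cv2
from workcell import monitor,eyes,job
def snap(n,tag):
    p,d=eyes.camera(n); cv2.imwrite(f'pics/{tag}.png',p[:,:,::-1]); np.savez(f'pics/{tag}.npz',p=p,d=d); return p,d
def world(n,d,u,v):
    c=eyes.camera_params(n);E=np.linalg.inv(c['extrinsics'])
    z=d[v,u]; P=np.stack([(u-c['cx'])/c['fx']*z,(v-c['cy'])/c['fy']*z,z,np.ones_like(z)],-1)
    return (P@E.T)[...,:3]
def proj(n,P):
    c=eyes.camera_params(n);P=np.atleast_2d(P);q=(np.c_[P,np.ones(len(P))]@np.array(c['extrinsics']).T)
    return np.c_[q[:,0]/q[:,2]*c['fx']+c['cx'],q[:,1]/q[:,2]*c['fy']+c['cy']]
E
python3 - <<'E'
from h import *
for n in['top','side']: snap(n,n+'0')
print(monitor.get_obs())
for n in['top','side']:print(eyes.camera_params(n))
E
```

```text
{'time': 0.1, 'q': array([-6.89832696e+01,  5.00840755e+00,  1.00404529e+01,  9.50993563e+01,
        1.64590434e-03,  8.99993472e+01]), 'qd': array([-0.00459399, -0.15517129,  0.13363476, -0.12668511, -0.06509834,
        0.02867251]), 'joint_efforts': array([-9.64726605e-04, -5.21560013e+01,  4.65653908e+01,  1.59212505e-02,
        3.88225899e-06,  9.48496279e-06]), 'ee_pos': array([ 0.19719876, -0.51325124,  0.25266261]), 'tcp_rot': array([-1.79932689e+02, -1.64667008e-03,  2.10173812e+01]), 'wrist_force': array([ 0.08150059, -0.06394358,  0.80659526]), 'torque': array([-0.05097164, -0.01390841,  0.01631249]), 'opening': 0.08557765199842987}
{'fx': 486.3731617104545, 'fy': 486.3731617104545, 'cx': 281.4010446247313, 'cy': 208.38455937327026, 'extrinsics': array([[-0.00803208, -0.99977616,  0.01957358,  0.01479662],
       [-0.98562526,  0.004612  , -0.16888332,  0.57136091],
       [ 0.16875524, -0.02064869, -0.98544168,  1.29556112],
       [ 0.        ,  0.        ,  0.        ,  1.        ]])}
{'fx': 511.88848016908264, 'fy': 511.88848016908264, 'cx': 278.3041537797028, 'cy': 206.4773993737738, 'extrinsics': array([[ 0.94531076, -0.32586031, -0.01423482, -0.50861922],
       [-0.19392314, -0.52640251, -0.82782499,  0.25821322],
       [ 0.26226207,  0.78531233, -0.56080581,  1.27043894],
       [ 0.        ,  0.        ,  0.        ,  1.        ]])}
```

View pics/top0.png

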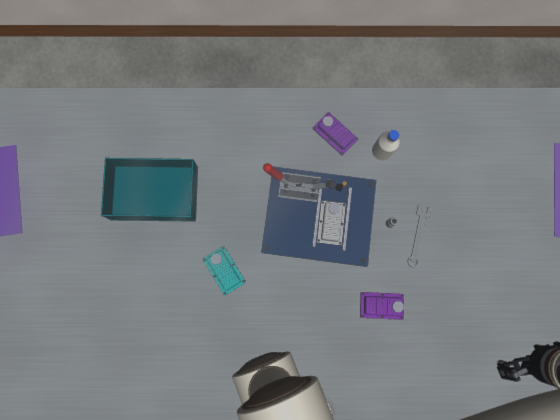

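View pics/side0.png

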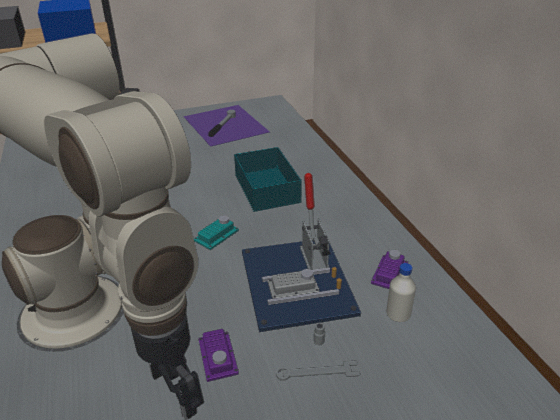

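Top view: the blue plate is at (320,217) and the grey cover in its channel at (332,220). The red handle is at (272,172) and the clamp at (305,187). The cover look-alikes are purple at (335,133) and (382,306), and turquoise at (224,271). Only the grey one lying between the rails fits the description. Next I'll measure the plate and the cover.

```bash
cat > m.py <<'E'
from h import *
z=np.load('pics/top0.npz');p,d=z['p'],z['d']
hsv=cv2.cvtColor(p,cv2.COLOR_RGB2HSV)
m=((hsv[...,0]>100)&(hsv[...,0]<125)&(hsv[...,1]>100)&(hsv[...,2]<130)).astype(np.uint8)
m[:160]=0;m[280:]=0;m[:,:250]=0;m[:,390:]=0
cs=max(cv2.findContours(m,0,2)[0],key=cv2.contourArea)
hull=cv2.convexHull(cs)
c=eyes.camera_params('top');E=np.linalg.inv(c['extrinsics'])
def ray(uv,h):
    uv=np.atleast_2d(uv).astype(float);r=np.c_[(uv[:,0]-c['cx'])/c['fx'],(uv[:,1]-c['cy'])/c['fy'],np.ones(len(uv))]@E[:3,:3].T
    return E[:3,3]+r*((h-E[2,3])/r[:,2])[:,None]
# plate front/right edges: polygon in world
W=ray(hull[:,0],0.015)[:,:2]
rc=cv2.minAreaRect((W*1000).astype(np.float32));print(rc)
bx=cv2.boxPoints(rc)/1000;print(bx)
# depth of plate px
v,u=np.nonzero(m);P=world('top',d,u,v);print('z plate',np.percentile(P[:,2],[5,50,95]))
yaw=None
# edges as axes: choose x axis nearest +x world
e=bx[1]-bx[0];f=bx[2]-bx[1]
ax=[s*g/np.linalg.norm(g) for g in(e,f) for s in(1,-1)]
X=max(ax,key=lambda a:a[0]);Y=np.array([-X[1],X[0]])
ctr=bx.mean(0);O=ctr-X*(-.030)-Y*.035
print('yaw',np.degrees(np.arctan2(X[1],X[0])),'O',O)
T=np.eye(4);T[:2,0]=X;T[:2,1]=Y;T[:2,3]=O;np.save('T.npy',T)
big=p.copy()
def F(x,y,z): return T[:3,:3]@np.array([x,y,z])/1000+T[:3,3]
S=5
crop=cv2.resize(p[150:280,245:395],None,fx=S,fy=S,interpolation=cv2.INTER_CUBIC)
for q in [(60,-22,42),(60,22,42),(-120,-38,27),(-120,38,27),(60,38,27),(60,-38,27),(35,140,93.5),(35,140+110*np.cos(1.2),93.5+110*np.sin(1.2))]:
    a=proj('top',F(*q))[0];cv2.circle(crop,(int((a[0]-245+.5)*S),int((a[1]-150+.5)*S)),4,(255,255,0),1)
cv2.imwrite('pics/crop0.png',crop[:,:,::-1])
# cover housing top points via depth in fixture frame
vv,uu=np.mgrid[160:275,255:385];P=world('top',d,uu.ravel(),vv.ravel());Q=(P-T[:3,3])@T[:3,:3]*1000
k=(abs(Q[:,1])<20)&(Q[:,2]>44)&(Q[:,2]<54)&(Q[:,0]<20);print('housing x range',np.percentile(Q[k,0],[0,2,50,98]),np.percentile(Q[k,1],[2,98]),Q[k,2].mean())
k=(abs(Q[:,1])<20)&(Q[:,2]>56)&(Q[:,2]<66);print('boss',Q[k].mean(0),np.ptp(Q[k],axis=0))
for zz in [(17,30)]:
  k=(abs(Q[:,1])<25)&(Q[:,2]>zz[0]+3)&(Q[:,2]<zz[1]);print('flange',np.percentile(Q[k,0],[0,2,98]))
hr=(hsv[160:275,255:385,0].ravel()<8)&(hsv[160:275,255:385,1].ravel()>150);print('red',hr.sum(),Q[hr].mean(0),Q[hr].min(0),Q[hr].max(0))
E
python3 m.py
```

```text
((481.4879455566406, -70.67068481445312), (137.7782440185547, 119.84727478027344), 33.921695709228516)
[[ 0.39088273 -0.05939021]
 [ 0.45776463 -0.1588396 ]
 [ 0.5720931  -0.08195116]
 [ 0.5052113   0.01749823]]
z plate [0.01179998 0.0161481  0.02081739]
yaw 33.9217 O [ 0.5259141  -0.08297194]
housing x range [-64.70351184 -61.49029109 -39.33648476 -11.6444265 ] [-19.51378737   4.79728907] 49.56420468425345
boss [92.13086693 -2.36800104 60.93004956] [192.16788059  38.50238782   9.88366896]
flange [-143.77899655 -111.52711545  163.71898277]
red 31 [168.25543682  44.98683311 232.86599176] [161.997239    38.03284234 228.54361301] [176.44077091  51.78123327 238.2716266 ]
```

View pics/crop0.png

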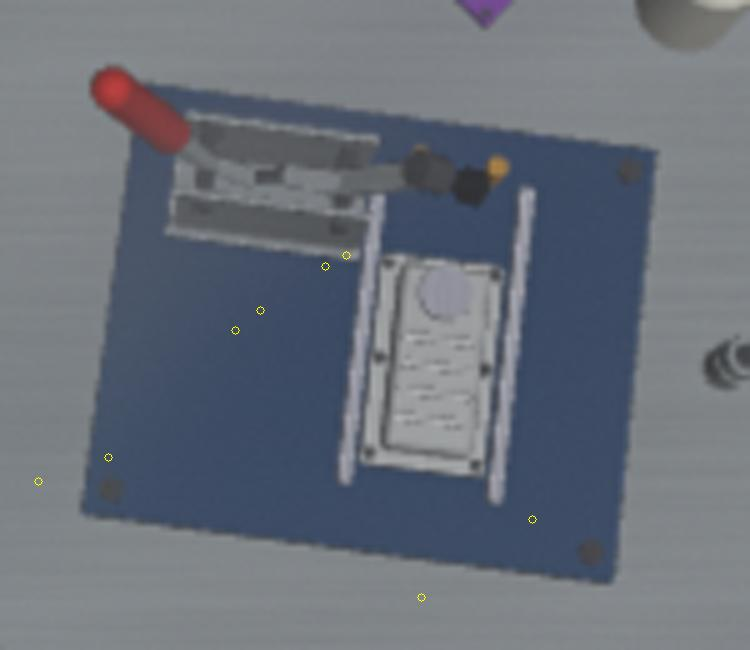

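```bash
sed -i 's/^cs=.*/n_,lab,st,_c=cv2.connectedComponentsWithStats(m)\ncs=np.vstack([a for a in cv2.findContours(m,0,1)[0] if cv2.contourArea(a)>150])/' m.py; sed -i 's/hsv\[...,1\]>100)&(hsv\[...,2\]<130)/hsv[...,1]>80)\&(hsv[...,2]<140)/' m.py; python3 m.py
```

```text
((556.678466796875, -96.68812561035156), (296.76177978515625, 247.461181640625), 82.0418472290039)
[[ 0.41359615 -0.22650956]
 [ 0.6586742  -0.2607705 ]
 [ 0.69976074  0.0331333 ]
 [ 0.45468274  0.06739426]]
z plate [0.01142604 0.01619622 0.02080077]
yaw -7.95815 O [ 0.5815438  -0.13550454]
housing x range [-98.91821893 -97.72788037 -56.34466677  -0.26064446] [-19.47565145  19.39345104] 50.06969690913896
boss [-17.22012703   1.02727958  60.7401632 ] [85.87685408 37.25570397  9.63941903]
flange [-153.34319191 -150.34546108   85.39517682]
red 31 [ 32.87497087 190.1419585  232.86599176] [ 26.45480073 183.26051521 228.54361301] [ 39.02954445 196.46463892 238.2716266 ]
```

View pics/crop0.png

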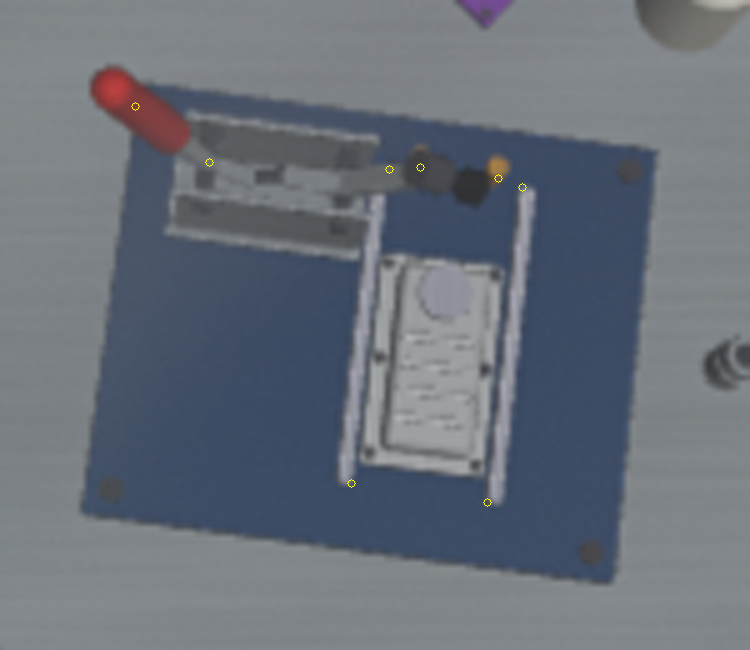

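Pose check: the plate measures 297x247 mm against a nominal 300x250, at z 16 mm. The predicted rails, pins and handle points overlay well, and the red tip reads (33,190,233) against an expected (35,194,233). The cover's rear face is at fixture x ≈ -99, so it's about 47 mm short of home, inside the given range. The enlarged crop confirms the grey cover between the rails.

I'll move behind the cover with the gripper shut.

>>> {"fn": "drive_tool", "kwargs": {"plan": [[0,[0.024,0.039,0],-2.9],[0,[0.024,0.039,0],-2.9],[0,[0.024,0.039,0],-2.9],[0,[0.024,0.039,0],-2.9],[0,[0.024,0.039,0],-2.9],[0,[0.024,0.039,0],-2.9],[0,[0.024,0.039,0],-2.9],[0,[0.024,0.039,0],-2.9],[0,[0.024,0.039,0],-2.9],[0,[0.024,0.039,0],-2.9]], "grip_force": 40}}

```text
time: 1.35
ee_pos: [0.4377, -0.122, 0.2531]
tcp_rot: [180.0, 0.0, -8.1]
wrist_force: [0.1, 0.3, -0.1]
opening: -0.0002
```

```bash
cat > s.py <<'E'
from h import *
import sys
T=np.load('T.npy')
o=monitor.get_obs();f=(o['ee_pos']-T[:3,3])@T[:3,:3]*1000
print('t',o['time'],'fix tcp',f.round(1),o['ee_pos'].round(4),o['tcp_rot'].round(1),'F fix',(o['wrist_force']@T[:3,:3]).round(2),'tq',o['torque'].round(2),o['opening'])
if len(sys.argv)>1:
    for a in sys.argv[1:]:
        n,t=a.split(':');p,d=snap(n,t)
E
python3 s.py top:top1 side:side1
```

```text
t 1.35 fix tcp [-144.3   -6.5  253.1] [ 0.4377 -0.122   0.2531] [180.    0.   -8.1] F fix [ 0.07  0.27 -0.06] tq [-0.02  0.    0.01] -0.00023410284410275634
```

>>> {"fn": "drive_tool", "kwargs": {"plan": [[0,[0.014,0.0045,-0.03],0],[0,[0,0,-0.045],0],[0,[0,0,-0.045],0],[0,[0,0,-0.035],0],[0,[0,0,0],0]]}}

```text
time: 2.08
ee_pos: [0.4493, -0.1189, 0.0959]
tcp_rot: [-180.0, 0.3, -8.0]
wrist_force: [-0.1, 0.4, 0.9]
opening: -0.0005
```

```bash
python3 s.py side:side2 wrist:wrist2
python3 - <<'E'
import cv2
p=cv2.imread('pics/side2.png');cv2.imwrite('pics/side2c.png',cv2.resize(p[160:340,170:400],None,fx=3.3,fy=3.3,interpolation=2))
E
```

```text
t 2.075 fix tcp [-133.2   -1.8   95.9] [ 0.4493 -0.1189  0.0959] [-180.     0.3   -8. ] F fix [-0.17  0.35  0.9 ] tq [-0.05  0.01 -0.01] -0.0004674461812033307
```

View pics/side2c.png

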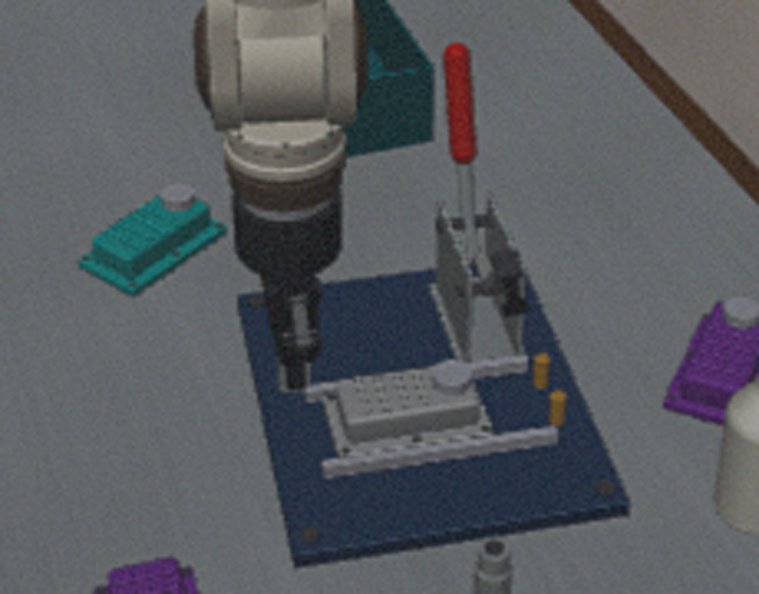

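View pics/wrist2.png

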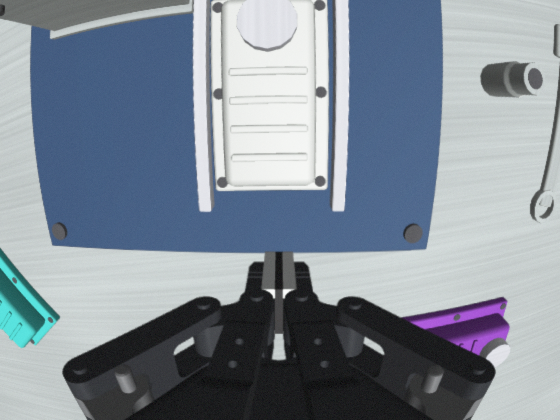

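The wrist view shows the shut fingers (279,260) in line with the cover (centre column 270) and behind it. Before going lower I'll check the tip height from the side depth.

Run:
```python
from h import *
T=np.load('T.npy');d=np.load('pics/side2.npz')['d']
for v in range(262,284,2):
  for u in (256,260,264):
    P=world('side',d,np.array([u]),np.array([v]))[0];print(v,u,((P-T[:3,3])@T[:3,:3]*1000).round(0),end=' ')
  print()
```

```text
262 256 [-146.  -53.  166.] 262 260 [-138.  -60.  171.] 262 264 [-129.  -59.  168.] 
264 256 [-147.  -59.  165.] 264 260 [-139.  -65.  169.] 264 264 [-130.  -64.  167.] 
266 256 [-147.  -53.  154.] 266 260 [-138.  -59.  158.] 266 264 [-130.  -62.  159.] 
268 256 [-146.  -45.  141.] 268 260 [-137.  -48.  142.] 268 264 [-127.  -44.  137.] 
270 256 [-145.  -34.  126.] 270 260 [-133.  -14.  106.] 270 264 [-109.   87.   16.] 
272 256 [-142.   -8.   97.] 272 260 [-133.  -16.  102.] 272 264 [-110.   78.   16.] 
274 256 [-142.   -6.   89.] 274 260 [-133.  -14.   94.] 274 264 [-111.   71.   16.] 
276 256 [-142.   -6.   82.] 276 260 [-133.  -13.   87.] 276 264 [-113.   62.   17.] 
278 256 [-142.   -5.   75.] 278 260 [-133.   -9.   76.] 278 264 [-116.   43.   28.] 
280 256 [-136.   52.   17.] 280 260 [-125.   50.   16.] 280 264 [-116.   43.   21.] 
282 256 [-137.   39.   22.] 282 260 [-127.   41.   17.] 282 264 [-117.   39.   17.]
```

>>> {"fn": "drive_tool", "kwargs": {"plan": [[0,[0,0.002,-0.02],0],[0,[0,0,-0.017],0],[0,[0.0099,-0.0014,0],0],[0,[0.0099,-0.0014,0],0],[0,[0.0059,-0.0008,0],0],[0,[0.0059,-0.0008,0],0],[0,[0,0,0],0]]}}

```text
time: 3.05
ee_pos: [0.4835, -0.1214, 0.0615]
tcp_rot: [180.0, -0.0, -8.0]
wrist_force: [0.0, -0.6, 0.2]
opening: -0.0003
```

```bash
python3 s.py
```

```text
t 3.05 fix tcp [-99.    0.4  61.5] [ 0.4835 -0.1214  0.0615] [180.  -0.  -8.] F fix [ 0.08 -0.56  0.23] tq [ 0.04  0.02 -0.02] -0.0002626632372371206
```

>>> {"fn": "drive_tool", "kwargs": {"plan": [[0,[0.0059,-0.0008,-0.002],0],[0,[0.0059,-0.0008,0],0]]}}

```text
time: 3.3
ee_pos: [0.4946, -0.1229, 0.0592]
tcp_rot: [-180.0, 0.0, -8.0]
wrist_force: [-2.9, 0.0, 1.8]
opening: 0.0002
```

```bash
python3 s.py top:top3 wrist:wrist3
python3 - <<'E'
import cv2
p=cv2.imread('pics/top3.png');cv2.imwrite('pics/top3c.png',cv2.resize(p[150:280,245:395],None,fx=5,fy=5,interpolation=2))
E
```

```text
t 3.3 fix tcp [-87.9   0.4  59.2] [ 0.4946 -0.1229  0.0592] [-180.    0.   -8.] F fix [-2.89 -0.36  1.79] tq [0.17 0.71 0.02] 0.00020547766720190462
```

View pics/wrist3.png

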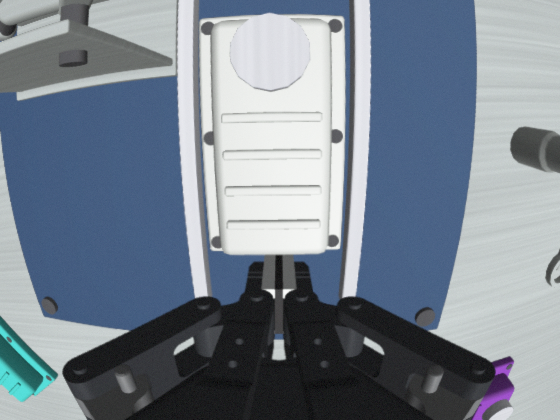

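View pics/top3c.png

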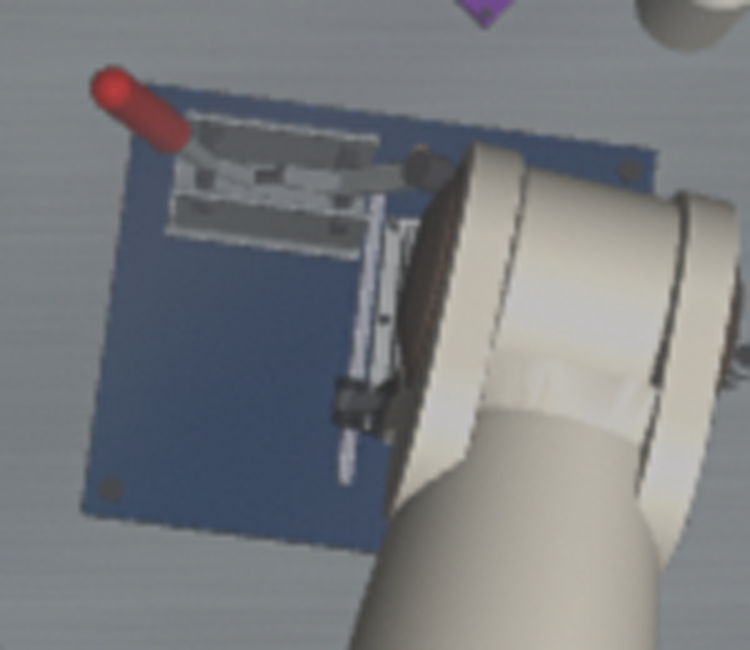

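In contact and sliding: 2.9 N against the push. About 26 mm to go, so I'll continue gently.

>>> {"fn": "drive_tool", "kwargs": {"plan": [[0,[0.0059,-0.0008,0],0],[0,[0.0059,-0.0008,0],0],[0,[0.005,-0.0007,0],0],[0,[0.003,-0.0004,0],0]]}}

```text
time: 3.9
ee_pos: [0.5147, -0.1257, 0.0592]
tcp_rot: [-180.0, 0.0, -8.0]
wrist_force: [-2.9, -0.3, 1.4]
opening: 0.0003
```

```bash
python3 s.py
```

```text
t 3.9 fix tcp [-67.5   0.5  59.2] [ 0.5147 -0.1257  0.0592] [-180.    0.   -8.] F fix [-2.82 -0.75  1.37] tq [0.07 0.62 0.04] 0.00032842554620770203
```

>>> {"fn": "drive_tool", "kwargs": {"plan": [[0,[0.002,-0.0003,0],0],[0,[0.002,-0.0003,0],0]]}}

```text
time: 4.15
ee_pos: [0.5185, -0.1262, 0.0592]
tcp_rot: [-180.0, 0.0, -8.0]
wrist_force: [-1.5, 0.4, -1.0]
opening: -0.0002
```

```bash
python3 s.py
```

```text
t 4.15 fix tcp [-63.7   0.5  59.2] [ 0.5185 -0.1262  0.0592] [-180.    0.   -8.] F fix [-1.58  0.18 -0.99] tq [0.09 0.48 0.03] -0.00023329207930965735
```

>>> {"fn": "drive_tool", "kwargs": {"plan": [[0,[0.0015,-0.0002,0],0],[0,[0.001,-0.0001,0],0]]}}

```text
time: 4.4
ee_pos: [0.5203, -0.1264, 0.0592]
tcp_rot: [180.0, 0.1, -8.0]
wrist_force: [-9.1, 0.7, 3.2]
opening: 0.0
```

>>> {"fn": "drive_tool", "kwargs": {"plan": [[0,[0.001,-0.0001,0],0],[0,[0.001,-0.0001,0],0]]}}

```text
time: 4.65
ee_pos: [0.5206, -0.1264, 0.0591]
tcp_rot: [180.0, 0.3, -8.0]
wrist_force: [-18.9, 2.6, 10.2]
opening: 0.0003
```

>>> {"fn": "drive_tool", "kwargs": {"plan": [[0,[0.001,-0.0001,0],0]]}}

```text
time: 4.78
ee_pos: [0.5207, -0.1264, 0.0591]
tcp_rot: [180.0, 0.4, -8.0]
wrist_force: [-24.6, 2.4, 14.3]
opening: -0.0001
```

```bash
python3 s.py side:side4 wrist:wrist4
python3 - <<'E'
import cv2
p=cv2.imread('pics/side4.png');cv2.imwrite('pics/side4c.png',cv2.resize(p[220:340,230:370],None,fx=5,fy=5,interpolation=2))
E
```

```text
t 4.775 fix tcp [-61.5   0.6  59.1] [ 0.5207 -0.1264  0.0591] [180.    0.4  -8. ] F fix [-24.69  -1.06  14.33] tq [0.53 4.74 0.03] -9.75832280168785e-05
```

View pics/side4c.png

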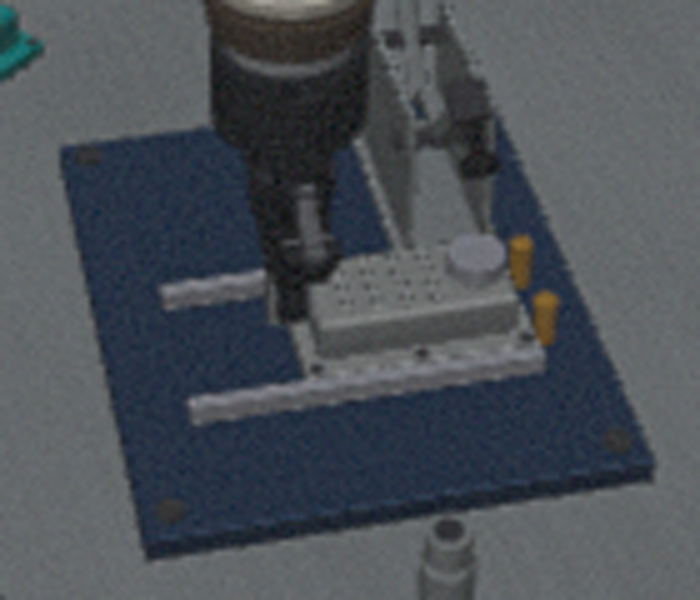

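View pics/wrist4.png

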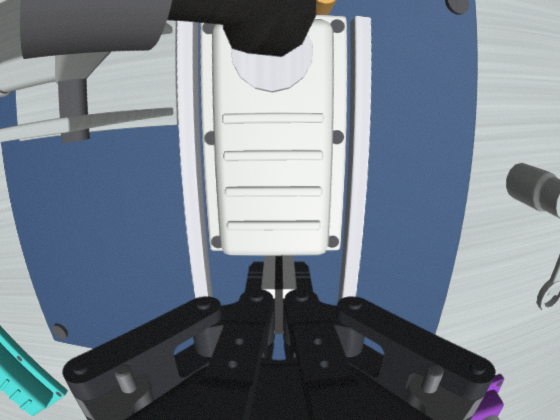

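Home: the force climbed from 3 to 25 N with no further motion, and TCP x = -61.5 (about -62 predicted). In the side view the cover's front edge meets both pins, at (520,262) and (545,318). Next I'll retract, lift, and go to the -y side of the handle.

>>> {"fn": "drive_tool", "kwargs": {"plan": [[0,[-0.008,0.0011,0],0],[0,[-0.012,0.0017,0],0],[0,[0,0,0.055],0],[0,[0,0,0.055],0],[0,[0,0,0.055],0],[0,[0,0,0],0]]}}

```text
time: 5.62
ee_pos: [0.5052, -0.1243, 0.2293]
tcp_rot: [180.0, -0.5, -8.0]
wrist_force: [-0.2, -0.2, -0.1]
opening: 0.0001
```

```bash
python3 s.py side:side5
python3 - <<'E'
import cv2
p=cv2.imread('pics/side5.png');cv2.imwrite('pics/side5c.png',cv2.resize(p[220:340,230:370],None,fx=5,fy=5,interpolation=2))
E
```

```text
t 5.625 fix tcp [-77.1   0.5 229.3] [ 0.5052 -0.1243  0.2293] [180.   -0.5  -8. ] F fix [-0.19 -0.2  -0.12] tq [ 0.   -0.    0.03] 0.00011407920535883317
```

View pics/side5c.png

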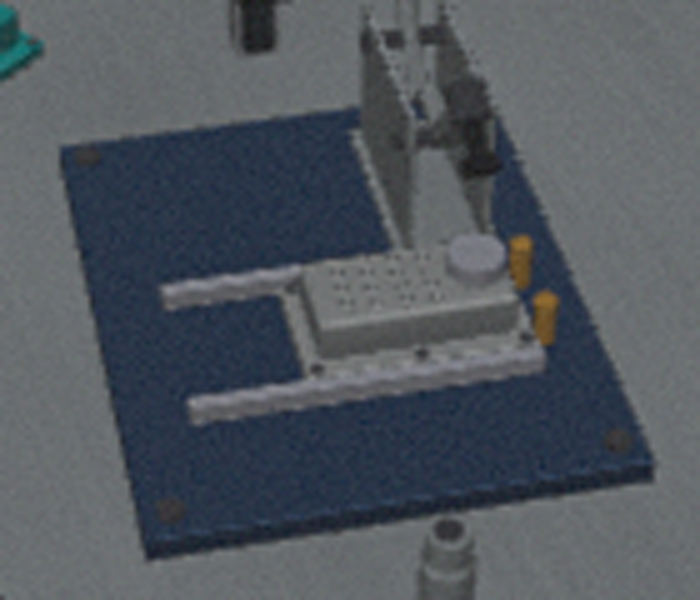

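The cover stayed against both pins. Moving to the handle.

>>> {"fn": "drive_tool", "kwargs": {"plan": [[0,[0.032,0.0277,0],0],[0,[0.032,0.0277,0],0],[0,[0.032,0.0277,-0.005],0],[0,[0.032,0.0277,0],0],[0,[0,0,0],0]]}}

```text
time: 6.3
ee_pos: [0.6292, -0.0456, 0.2165]
tcp_rot: [-178.6, 0.2, -4.7]
wrist_force: [-0.0, -0.9, 0.2]
opening: 0.0002
```

```bash
python3 s.py side:side6 wrist:wrist6
python3 - <<'E'
import cv2
p=cv2.imread('pics/side6.png');cv2.imwrite('pics/side6c.png',cv2.resize(p[120:340,200:400],None,fx=2.7,fy=2.7,interpolation=2))
E
```

```text
t 6.3 fix tcp [ 34.7  95.7 216.5] [ 0.6292 -0.0456  0.2165] [-178.6    0.2   -4.7] F fix [ 0.08 -0.92  0.24] tq [-0.05  0.01  0.  ] 0.00015975290263059232
```

View pics/side6c.png

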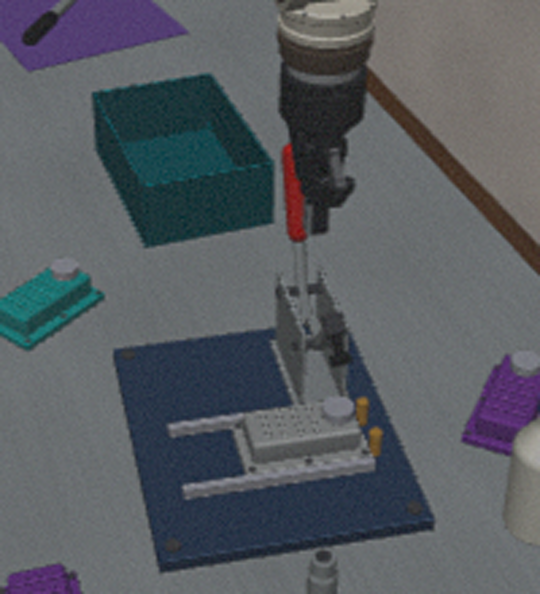

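View pics/wrist6.png

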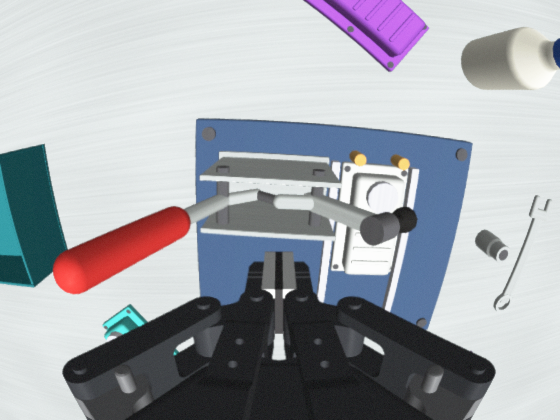

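>>> {"fn": "drive_tool", "kwargs": {"plan": [[0,[0,0,0],0],[0,[0,0,0],0]]}}

```text
time: 6.65
ee_pos: [0.628, -0.0468, 0.2198]
tcp_rot: [-178.6, -0.0, -4.8]
wrist_force: [-0.3, -0.5, 0.0]
opening: -0.0002
```

```bash
python3 s.py; python3 -c "
from h import *
print(monitor.get_obs()['q'].round(1))"
```

```text
t 6.65 fix tcp [ 33.8  94.3 219.8] [ 0.628  -0.0468  0.2198] [-178.6   -0.    -4.8] F fix [-0.25 -0.54  0.02] tq [-0.02  0.04 -0.03] -0.00015649827334601008
[ -4.9  15.6  18.6  92.9   1.4 179.9]
```

The tool stopped short because joint 6 is at its 180° range end, not because of any contact. I'll turn the tool +87° so the jaws lie along the fixture's x, which frees that joint.

>>> {"fn": "drive_tool", "kwargs": {"plan": [[0,[0,0,0],9.7],[0,[0,0,0],9.7],[0,[0,0,0],9.7],[0,[0,0,0],9.7],[0,[0,0,0],9.7],[0,[0,0,0],9.7],[0,[0,0,0],9.7],[0,[0,0,0],9.7],[0,[0,0,0],9.7],[0,[0,0,0],0]]}}

```text
time: 7.9
ee_pos: [0.6283, -0.0466, 0.2196]
tcp_rot: [-178.6, 0.0, 82.5]
wrist_force: [0.4, 0.0, -0.7]
opening: -0.0002
```

```bash
python3 s.py; python3 -c "
from h import *
print(monitor.get_obs()['q'].round(1))"
```

```text
t 7.9 fix tcp [ 34.   94.5 219.6] [ 0.6283 -0.0466  0.2196] [-178.6    0.    82.5] F fix [ 0.42  0.07 -0.71] tq [ 0.01 -0.04  0.01] -0.0002281460599290303
[-4.3 17.2 20.4 94.6  0.1 93.3]
```

>>> {"fn": "drive_tool", "kwargs": {"plan": [[0,[0.0035,0.025,0.001],0],[0,[0.0035,0.025,0.001],0],[0,[0,0,0],0]]}}

```text
time: 8.28
ee_pos: [0.6355, 0.0047, 0.2215]
tcp_rot: [-178.6, 0.0, 82.4]
wrist_force: [0.2, -0.6, 0.1]
opening: -0.0002
```

```bash
python3 s.py side:side7 wrist:wrist7
```

```text
t 8.275 fix tcp [ 34.  146.3 221.5] [0.6355 0.0047 0.2215] [-178.6    0.    82.4] F fix [ 0.25 -0.54  0.06] tq [-0.04 -0.05  0.01] -0.00020965529441887892
```

View pics/wrist7.png

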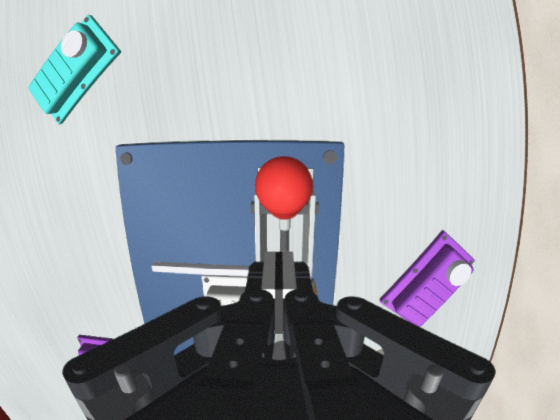

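>>> {"fn": "drive_tool", "kwargs": {"plan": [[0,[0.0017,0.0119,-0.002],0],[0,[0.0017,0.0119,-0.002],0],[0,[0.0014,0.0099,-0.004],0]]}}

```text
time: 8.75
ee_pos: [0.6403, 0.0373, 0.213]
tcp_rot: [-178.6, 0.1, 82.5]
wrist_force: [-1.2, -4.9, 0.2]
opening: 0.0002
```

```bash
python3 s.py side:side8 wrist:wrist8
```

```text
t 8.75 fix tcp [ 34.3 179.3 213. ] [0.6403 0.0373 0.213 ] [-1.786e+02  1.000e-01  8.250e+01] F fix [-0.48 -5.    0.18] tq [-1.15  0.12  0.06] 0.00023461632295597806
```

View pics/wrist8.png

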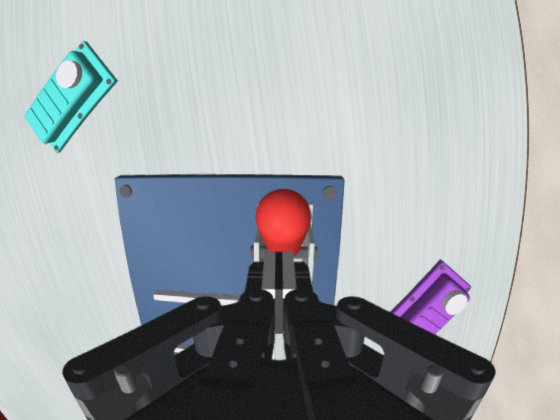

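View pics/side8.png

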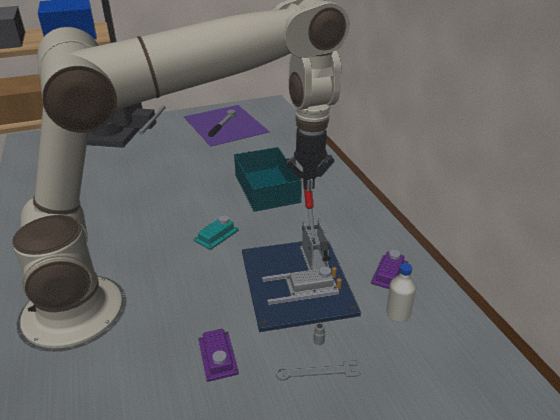

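The fingertips press the red handle centrally at 5 N, and it has begun to swing. Continuing along the arc.

>>> {"fn": "drive_tool", "kwargs": {"plan": [[0,[0.0014,0.0094,-0.005],0],[0,[0.0014,0.0094,-0.005],0],[0,[0.0011,0.0079,-0.0075],0],[0,[0.0011,0.0079,-0.0075],0]]}}

```text
time: 9.35
ee_pos: [0.6452, 0.0715, 0.1889]
tcp_rot: [-178.6, 0.1, 82.5]
wrist_force: [-1.9, -7.9, 4.6]
opening: 0.0002
```

```bash
python3 s.py
```

```text
t 9.35 fix tcp [ 34.4 213.8 188.9] [0.6452 0.0715 0.1889] [-1.786e+02  1.000e-01  8.250e+01] F fix [-0.75 -8.06  4.6 ] tq [-1.41  0.56  0.01] 0.0002249000235954415
```

Force is 9 N mid-travel, as expected. Next stretch: to about (228,169), then (237,148).

>>> {"fn": "drive_tool", "kwargs": {"plan": [[0,[0.001,0.0069,-0.0095],0],[0,[0.001,0.0069,-0.0095],0],[0,[0.0006,0.0045,-0.01],0],[0,[0.0006,0.0045,-0.01],0]]}}

```text
time: 9.85
ee_pos: [0.6487, 0.095, 0.15]
tcp_rot: [-178.7, -0.0, 82.5]
wrist_force: [0.1, -2.1, 0.7]
opening: 0.0002
```

```bash
python3 s.py wrist:wrist9 side:side9
```

```text
t 9.85 fix tcp [ 34.6 237.6 150. ] [0.6487 0.095  0.15  ] [-178.7   -0.    82.5] F fix [ 0.39 -2.11  0.67] tq [-0.29  0.06  0.11] 0.00017855204206728906
```

View pics/wrist9.png

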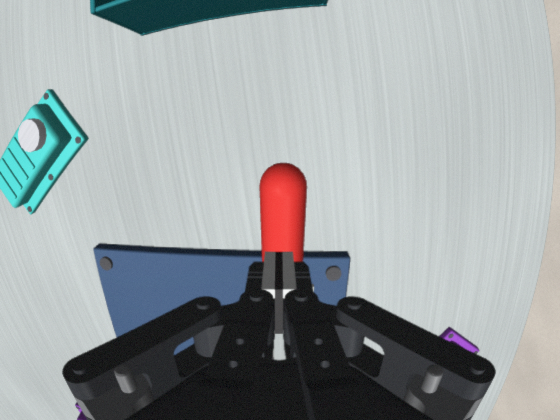

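>>> {"fn": "drive_tool", "kwargs": {"plan": [[0,[0.0003,0.002,-0.007],0],[0,[0.0001,0.001,-0.005],0],[0,[0,0,0],0]]}}

```text
time: 10.32
ee_pos: [0.6487, 0.0977, 0.1367]
tcp_rot: [-178.5, 0.0, 82.5]
wrist_force: [0.4, 0.5, 0.1]
opening: 0.0
```

```bash
python3 s.py wrist:wrist10 side:side10
python3 - <<'E'
import cv2
p=cv2.imread('pics/side10.png');cv2.imwrite('pics/side10c.png',cv2.resize(p[140:340,220:380],None,fx=3,fy=3,interpolation=2))
E
```

```text
t 10.325 fix tcp [ 34.3 240.3 136.7] [0.6487 0.0977 0.1367] [-178.5    0.    82.5] F fix [0.29 0.5  0.06] tq [-0.02 -0.03  0.04] 3.705433582233458e-05
```

View pics/side10c.png

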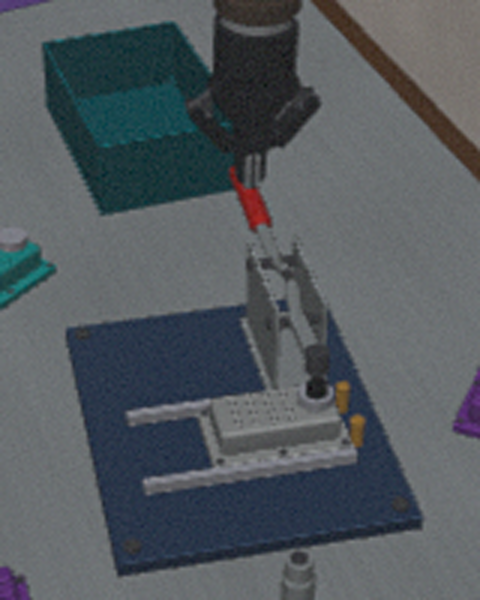

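Force is zero at TCP z 137: the handle has dropped away from the fingers, and the pad sits on the boss at (317,390). I'll lift clear and check.

>>> {"fn": "drive_tool", "kwargs": {"plan": [[0,[0,0,0.04],0],[0,[0,0,0.05],0],[0,[-0.05,0.02,0.03],0],[0,[-0.055,0.02,0],0],[0,[-0.055,0.02,0],0],[0,[-0.055,0.02,0],0],[0,[-0.055,0.02,0],0],[0,[0,0,0],0],[0,[0,0,0],0]]}}

```text
time: 11.55
ee_pos: [0.3793, 0.1977, 0.2578]
tcp_rot: [-178.7, -0.0, 82.6]
wrist_force: [0.4, 0.7, -0.2]
opening: 0.0
```

```bash
python3 s.py side:side11 top:top11
python3 - <<'E'
from h import *
p=cv2.imread('pics/side11.png');a=cv2.resize(p[180:340,220:380],None,fx=3,fy=3,interpolation=2)
q=cv2.imread('pics/top11.png');b=cv2.resize(q[150:280,235:365],(480,480),interpolation=2)
cv2.imwrite('pics/fin.png',cv2.resize(np.hstack([a,b]),(800,400)))
T=np.load('T.npy');z=np.load('pics/top11.npz');hsv=cv2.cvtColor(z['p'],cv2.COLOR_RGB2HSV)
vv,uu=np.mgrid[130:275,245:385];P=world('top',z['d'],uu.ravel(),vv.ravel());Q=(P-T[:3,3])@T[:3,:3]*1000
h=hsv[130:275,245:385].reshape(-1,3);r=((h[:,0]<8)|(h[:,0]>172))&(h[:,1]>130)
for lo in range(190,300,20):
  k=r&(Q[:,1]>=lo)&(Q[:,1]<lo+20)
  if k.sum(): print(lo,k.sum(),'top z',np.percentile(Q[k,2],90),'x',Q[k,0].mean())
k=(abs(Q[:,1])<20)&(Q[:,2]>44)&(Q[:,2]<54)&(Q[:,0]<20);print('housing rear x',np.percentile(Q[k,0],[0,2]))
E
```

```text
t 11.55 fix tcp [-246.5  302.   257.8] [0.3793 0.1977 0.2578] [-178.7   -0.    82.6] F fix [ 0.31  0.74 -0.19] tq [-0.    0.02  0.02] 1.7024438811418647e-05
190 34 top z 111.17872445034682 x 33.12855991659876
210 51 top z 112.48137512589085 x 32.628985771885795
230 49 top z 110.89588869928208 x 33.40157479801706
250 7 top z 113.26193458345712 x 32.59148850955249
housing rear x [-52.31368683 -51.17937879]
```

View pics/fin.png

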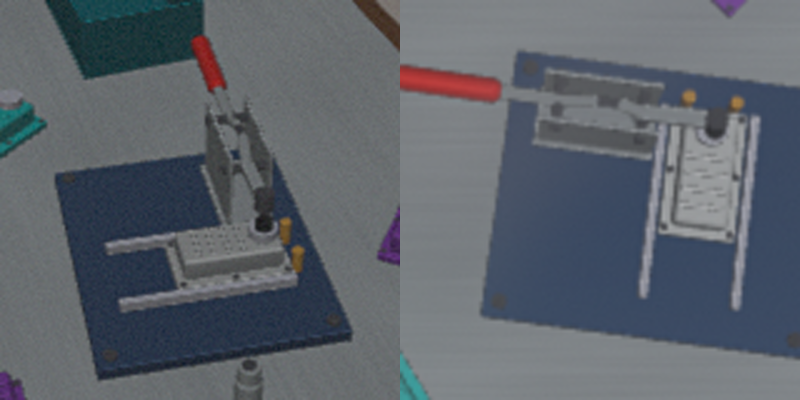

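All checks agree: the handle is level with its top at z ≈ 111 (109.5 expected when locked), the rear face is at x ≈ -52 (home), and the pad is on the boss.

```bash
python3 -c "
from h import *
print(job.job_done())"
```

```text
the job is handed in; nothing more can be done
None
```

The cover is home against both brass pins and the clamp is locked with its pad on the boss. I handed the job in at about 11.6 s with the robot clear of everything.

- **Cover:** I pushed it about 47 mm with the shut fingertips. At the stops the force rose from about 3 N to 25 N with no further motion. In the last picture the rear face is at fixture x ≈ -52 mm, which is the home position.
- **Clamp:** I pushed the handle over along its arc, peaking at about 9 N in the readings taken between moves. Near the end the force dropped to zero as it snapped over. After I let go, the handle stayed level with its top at about 111 mm (109.5 expected when locked). The black pad sits on the boss, but I did not measure its pressing force.
- **Setback:** On the way to the handle, joint 6 reached the end of its range and the tool stopped about 30 mm short, without touching anything. I turned the tool by 87° and carried on.
- **Bystanders:** I did not re-measure the bin, socket, wrench or bottle. The tool's path stayed clear of them and I saw no unexpected forces.

No check disagreed.

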